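# Sort mixed gift stock into its display trays

## Robot

A 6-joint arm with a two-finger parallel gripper is mounted at the origin on a cart in front of the work surface, level with it; the furniture and walls round the work are solid. World frame = base frame: x ahead of the robot, y to its left, z up, the work surface at z = 0. Lengths are in m, angles in rad, forces in N, time in s.
With the tool pointing down it reaches from about 0.4 to 0.825 m from the base axis. Payload 7 kg.
Tool frame: the origin (TCP) lies at the very end of the fingers, on their centre line; the grasp point (between the pads) lies grasp_offset behind it (grasp_offset is the distance from the TCP to the grasp point, in m); z points along the fingers, x is the direction in which the jaws open and shut, and the axes are right-handed (so a half turn about z gives the same grasp; the last joint's range is limited). The gripper opens to 88 mm and grips with 3 to 60 N. Pads are 19 mm wide; open, the fingers measure 130 mm over their backs; the gripper's body (78 mm by 193 mm) begins 47 mm behind the grasp point.
Start: joints at [1.462, 0.359, 0.012, 0, -1.224, -0.288], TCP at [0.261, 0.623, 0.227] pointing down, gripper open.
Joint ranges: [-3.07, 3.07], [-1.43, 2.12], [-1.02, 1.25], [-3.03, 1.67], [-3.05, -0], [-3.03, 3.03]. Speed limits (rad/s): [2.39, 2.39, 3.01, 3.14, 3.14, 3.14].

## Interface

Orientations are given as a unit quaternion [x, y, z, w].
In Python, from bench import * gives the robot as it stands.
- The arm moves only by the tool move_arm, never from a script. Its argument "targets" is a list of rows, each a list of 7 numbers: the turn, a rotation vector about the tool's x, y, z in units of 6 degrees (1.0 is 6 degrees), then the shift along the tool's x, y, z in units of 25 mm (1.0 is 25 mm), then the finger opening in mm, from 0 to 87.6. In form: [[rx, ry, rz, tx, ty, tz, jaw], ...]. A call has exactly 8 rows; each row is the pose to reach, as a shift and turn from the pose commanded when the call began, along the tool's axes at that moment; what a row does not reach only later rows make up. A row lasts 1/10 s, in which the tool goes at most 50 mm and 8.59 degrees, less where a joint would pass 70% of its speed; a pose out of reach is approached as far as the arm can. A call with a gripper value outside its range is refused whole. The fingers move at their own pace and stop on an object; "force" is the grip in N (left out, the last holds). Time passes only in rows, so rows that repeat a pose let the fingers close, or fill a call up. It gives the time, the measured TCP pose, the force and the opening at its end, in the units of the state.
- observe(): the state, without advancing time (a new reading comes with each control period).
- camera(name): name is "side" or "top" or "wrist"; returns the picture (480x640x3 uint8, blue, green, red); there is no depth.
- calibration(name): a dict with "camera_matrix" (3x3 intrinsics, pixels), "distortion" ([k1, k2, p1, p2, k3] as OpenCV has them; the pictures are not rectified), "R" (3x3) and "t" (3): a world point X has camera coordinates R X + t; the wrist camera has in their place "hand_eye" (4x4, takes a point from camera to tool coordinates, whose origin is the TCP and whose axes are the tool frame's). Camera axes: x right, y down, z forward; pixel columns grow to the right and rows downward; lengths in m; the calibration is good to about 2 mm. A picture is of the moment at which its call begins: read the wrist's pose just before it. calibration takes no time and is no camera call.
- job_done(): hands the job in, once; it reports no verdict.
The state is a dict: "clock": time; "joint_pos": joint angles; "dq": joint speeds; "joint_efforts": joint torques, N m; "ee_pos": TCP position; "orientation": TCP orientation; "contact_force": force on the tool from outside, world axes, zero at the start; "torque": the same for the moment, N m; "opening": finger opening in m.
Only numpy, scipy, OpenCV 4.12 (cv2) and the standard library are available. Lean on these libraries where they do the work, as an engineer would, in place of code of your own. Each camera call takes 0.05 s, during which the arm holds its last target.

## Task

Sort the mixed stock on the left of the table into the two low grey, wood-edged display trays: the two flat soap boxes go into the tray that already holds a flat soap box, the two tall slim cartons into the tray that already holds a tall carton. Each gets an empty bay of its own, centred and square in it; the soaps lie flat with their long side across the tray like the example, and the cartons stand upright. Leave the round tin and the clip-lid jar where they are.

Things in the scene. Friction and masses are not known exactly. Their poses are not given: they have to be found in the camera images.
- pink_soap_center (a point): flat boxed soap bar, pale pink print, 56 (x) x 78 (y) x 26 (z) mm, 0.12 kg, lying flat loose on the table. Point at its very centre, 13 mm above its underside; z up, y along its long side. Pinch it across the 56 mm.
- lilac_soap_center (a point): flat boxed soap bar, pale lilac print, 56 (x) x 78 (y) x 26 (z) mm, 0.12 kg, lying flat loose on the table. Point at its very centre, 13 mm above its underside; z up, y along its long side. Pinch it across the 56 mm.
- lime_carton_center (a point): tall slim carton, lime green, 40 (x) x 46 (y) x 105 (z) mm, 0.09 kg, standing upright loose on the table. Point at its very centre, 52.5 mm above its underside; z up.
- apricot_carton_center (a point): tall slim carton, apricot, 40 (x) x 46 (y) x 105 (z) mm, 0.09 kg, standing upright loose on the table. Point at its very centre, 52.5 mm above its underside; z up.
- soap_tray_near_bay (a point): Near empty bay of the low grey tray with wooden lips whose far bay holds a fixed flat white soap box (26 mm high, long side across the tray). Point on the bay's floor at its centre, 5 mm above the table; z up, x along the tray towards the example (away from the robot). Bay 96 (x) x 96 (y) mm inside, lips 4 mm high and thick round it (tops 9 mm above the table). Tray fixed, 304 x 104 mm.
- soap_tray_middle_bay (a point): Middle empty bay of the low grey tray with wooden lips whose far bay holds a fixed flat white soap box (26 mm high, long side across the tray). Point on the bay's floor at its centre, 5 mm above the table; z up, x along the tray towards the example (away from the robot). Same size as the near bay and 100 mm beyond it; the example's bay is 100 mm further.
- carton_tray_near_bay (a point): Near empty bay of the low grey tray with wooden lips whose far bay holds a fixed tall lilac carton (top 110 mm above the table). Point on the bay's floor at its centre, 5 mm above the table; z up, x along the tray towards the example (away from the robot). Bay 96 (x) x 96 (y) mm inside, lips 4 mm high and thick round it (tops 9 mm above the table). Tray fixed, 304 x 104 mm.
- carton_tray_middle_bay (a point): Middle empty bay of the low grey tray with wooden lips whose far bay holds a fixed tall lilac carton (top 110 mm above the table). Point on the bay's floor at its centre, 5 mm above the table; z up, x along the tray towards the example (away from the robot). Same size as the near bay and 100 mm beyond it; the example's bay is 100 mm further.
- tin_center (a point): bystander: round floral tin, 74 mm across, 32 mm high, loose. Point at its centre. Leave it alone. (Fixed displays up to about 0.4 m high stand behind x = 0.55 m in the middle of the table, between the two trays, and on crates to the right: to get from left to right, pass in front of them at about x = 0.44 m, fingertips 0.3 m up.)
- jar_center (a point): bystander: glass jar with a clip lid, 90 x 84 mm, 121 mm high, standing loose. Point on its axis, 60 mm above the table. Leave it alone.

How it is judged:
At the end, for the whole second after the job is handed in: Soaps in the two empty soap-tray bays, cartons in the two empty carton-tray bays, one per bay: centre within 15 mm of the bay centre, on its floor (height within 4 mm), level or upright within 0.06 rad, square to the tray within 0.2 rad (soap length across the tray), released, at rest ((((horizontal distance between pink_soap_center and soap_tray_near_bay below 0.015 m and z of pink_soap_center in the frame of soap_tray_near_bay between 0.009 and 0.017 m and angle between pink_soap_center's own z axis and vertical below 0.06 rad and angle between the x axis of pink_soap_center and the x axis of soap_tray_near_bay, either way round below 0.2 rad) and (horizontal distance between lilac_soap_center and soap_tray_middle_bay below 0.015 m and z of lilac_soap_center in the frame of soap_tray_middle_bay between 0.009 and 0.017 m and angle between lilac_soap_center's own z axis and vertical below 0.06 rad and angle between the x axis of lilac_soap_center and the x axis of soap_tray_middle_bay, either way round below 0.2 rad)) or ((horizontal distance between pink_soap_center and soap_tray_middle_bay below 0.015 m and z of pink_soap_center in the frame of soap_tray_middle_bay between 0.009 and 0.017 m and angle between pink_soap_center's own z axis and vertical below 0.06 rad and angle between the x axis of pink_soap_center and the x axis of soap_tray_middle_bay, either way round below 0.2 rad) and (horizontal distance between lilac_soap_center and soap_tray_near_bay below 0.015 m and z of lilac_soap_center in the frame of soap_tray_near_bay between 0.009 and 0.017 m and angle between lilac_soap_center's own z axis and vertical below 0.06 rad and angle between the x axis of lilac_soap_center and the x axis of soap_tray_near_bay, either way round below 0.2 rad))) and (((horizontal distance between lime_carton_center and carton_tray_near_bay below 0.015 m and z of lime_carton_center in the frame of carton_tray_near_bay between 0.0485 and 0.0565 m and angle between lime_carton_center's own z axis and vertical below 0.06 rad and (angle between the x axis of lime_carton_center and the x axis of carton_tray_near_bay, either way round below 0.2 rad or angle between the y axis of lime_carton_center and the x axis of carton_tray_near_bay, either way round below 0.2 rad)) and (horizontal distance between apricot_carton_center and carton_tray_middle_bay below 0.015 m and z of apricot_carton_center in the frame of carton_tray_middle_bay between 0.0485 and 0.0565 m and angle between apricot_carton_center's own z axis and vertical below 0.06 rad and (angle between the x axis of apricot_carton_center and the x axis of carton_tray_middle_bay, either way round below 0.2 rad or angle between the y axis of apricot_carton_center and the x axis of carton_tray_middle_bay, either way round below 0.2 rad))) or ((horizontal distance between lime_carton_center and carton_tray_middle_bay below 0.015 m and z of lime_carton_center in the frame of carton_tray_middle_bay between 0.0485 and 0.0565 m and angle between lime_carton_center's own z axis and vertical below 0.06 rad and (angle between the x axis of lime_carton_center and the x axis of carton_tray_middle_bay, either way round below 0.2 rad or angle between the y axis of lime_carton_center and the x axis of carton_tray_middle_bay, either way round below 0.2 rad)) and (horizontal distance between apricot_carton_center and carton_tray_near_bay below 0.015 m and z of apricot_carton_center in the frame of carton_tray_near_bay between 0.0485 and 0.0565 m and angle between apricot_carton_center's own z axis and vertical below 0.06 rad and (angle between the x axis of apricot_carton_center and the x axis of carton_tray_near_bay, either way round below 0.2 rad or angle between the y axis of apricot_carton_center and the x axis of carton_tray_near_bay, either way round below 0.2 rad)))) and linear speed of each of pink_soap, lilac_soap, lime_carton, apricot_carton below 0.02 m/s and angular speed of each of pink_soap, lilac_soap, lime_carton, apricot_carton below 0.2 rad/s); the robot touches nothing.
It fails at once if the round tin is moved more than 25 mm (distance of tin_center from where it was at the start of the episode above 0.025 m).
It fails at once if the clip jar is moved more than 25 mm (distance of jar_center from where it was at the start of the episode above 0.025 m).
It fails at once if the clip jar is knocked over (angle between jar_center's own z axis and vertical above 0.5 rad).
It also fails if it takes over 128 s, if anything falls off the work surface, if the arm or the gripper's body presses on something with over 40 N, if the wrist force passes 120 N, or if a joint passes its speed limit or range.

## Working session

There is one attempt and no reset: what is moved stays moved. The work goes in short steps, Python scripts to look and compute and a tool call to move; the robot and the scene stay as the last step left them, time stands still between calls to the robot, and variables do not carry over. Pictures are saved under pics/ and viewed, and the job is handed in when it is done.

Besides the shell and the picture viewer there is one more tool, called after ">>>" as name(argument=value, ...), one argument or row to a line, values as JSON. move_arm: Moves the arm, as the interface text tells. Its arguments: {"type":"object","properties":{"targets":{"type":"array","items":{"type":"array","items":{"type":"number"}}},"force":{"type":"number"}},"required":["targets"]}

```bash
mkdir -p pics
python3 - <<'E'
from bench import *
import cv2
print(observe())
for n in ["side","top","wrist"]:
    c=calibration(n); print(n,{k:__import__('numpy').round(v,4).tolist() for k,v in c.items()})
    cv2.imwrite(f"pics/{n}0.png",camera(n))
E
ls
```

```text
{'clock': 0.0, 'joint_pos': array([ 1.46209470e+00,  3.59373196e-01,  1.11240520e-02, -3.91475810e-04,
       -1.22410746e+00, -2.88125405e-01]), 'dq': array([-3.20844117e-04, -3.93657034e-04, -1.65961376e-03, -3.09757986e-04,
        3.19043610e-04, -9.82772217e-05]), 'joint_efforts': array([-1.94982560e-03, -5.82724822e+01,  2.93057334e+01,  6.99737146e+00,
        6.99433978e-03, -1.47049059e-04]), 'ee_pos': array([0.26069188, 0.62212064, 0.22565247]), 'orientation': array([-5.53797241e-01,  8.32651171e-01, -4.80890029e-04, -6.41270850e-04]), 'contact_force': array([0.3333379 , 0.777262  , 0.31796928]), 'torque': array([ 0.01360711,  0.05873483, -0.03084518]), 'opening': 0.08785113745539401}
side {'camera_matrix': [[442.4149, 0.0, 324.0216], [0.0, 442.4149, 234.5522], [0.0, 0.0, 1.0]], 'distortion': [-0.0945, 0.0, 0.0, 0.0, 0.0], 'R': [[0.8254, -0.5641, -0.0214], [-0.2802, -0.3765, -0.883], [0.4901, 0.7349, -0.4688]], 't': [-0.5177, 0.2081, 0.8579]}
top {'camera_matrix': [[532.8095, 0.0, 316.1194], [0.0, 532.8095, 230.9593], [0.0, 0.0, 1.0]], 'distortion': [-0.1064, 0.0, 0.0, 0.0, 0.0], 'R': [[0.2866, -0.958, -0.0074], [-0.8769, -0.2592, -0.4047], [0.3858, 0.1225, -0.9144]], 't': [-0.2242, 0.5258, 1.2462]}
wrist {'camera_matrix': [[349.987, 0.0, 314.0458], [0.0, 349.987, 235.114], [0.0, 0.0, 1.0]], 'distortion': [0.0186, 0.0, 0.0, 0.0, 0.0], 'hand_eye': [[1.0, 0.0008, -0.0012, -0.0005], [-0.0005, 0.9677, 0.2523, -0.0666], [0.0013, -0.2523, 0.9677, -0.1583], [0.0, 0.0, 0.0, 1.0]]}
pics
```

View pics/top0.png

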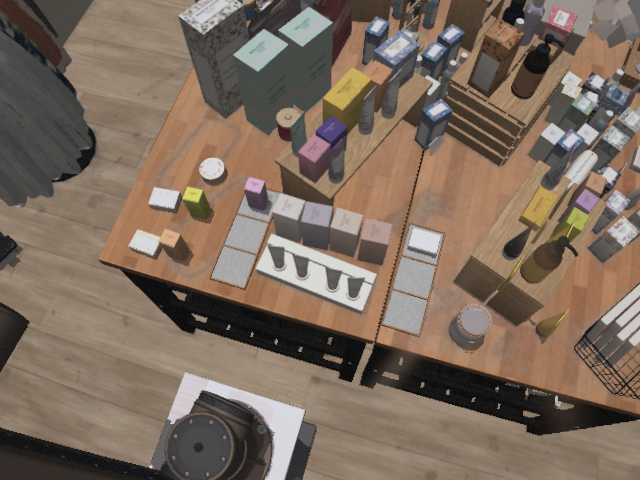

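View pics/side0.png

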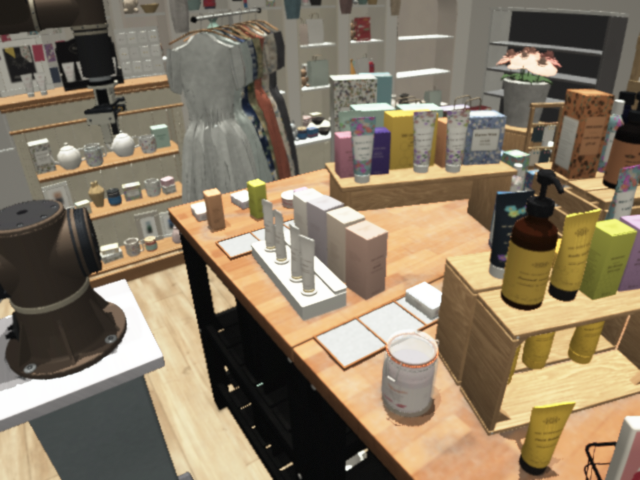

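View pics/wrist0.png

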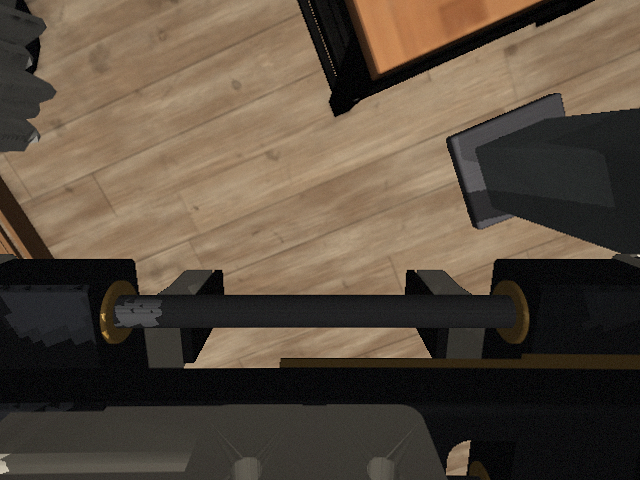

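```bash
cat > h.py <<'E'
import numpy as np, cv2
from bench import *
from scipy.spatial.transform import Rotation as Ro
def pix2w(n,uv,z,pose=None):
    c=calibration(n); K=np.array(c["camera_matrix"]);D=np.array(c["distortion"])
    p=cv2.undistortPoints(np.array(uv,float).reshape(-1,1,2),K,D).reshape(-1,2)
    d=np.c_[p,np.ones(len(p))]
    if n=="wrist":
        he=np.array(c["hand_eye"]); Rw=Ro.from_quat(pose[1]).as_matrix()
        R=Rw@he[:3,:3]; o=Rw@he[:3,3]+pose[0]
    else:
        R=np.array(c["R"]).T; o=-R@np.array(c["t"])
    d=d@R.T
    z=np.broadcast_to(z,len(p))
    return o+d*((z-o[2])/d[:,2])[:,None]
def w2pix(n,X,pose=None):
    c=calibration(n); K=np.array(c["camera_matrix"]);D=np.array(c["distortion"])
    if n=="wrist":
        he=np.array(c["hand_eye"]); Rw=Ro.from_quat(pose[1]).as_matrix()
        R=Rw@he[:3,:3]; o=Rw@he[:3,3]+pose[0]; R=R.T; t=-R@o
    else: R=np.array(c["R"]); t=np.array(c["t"])
    return cv2.projectPoints(np.array(X,float).reshape(-1,1,3),cv2.Rodrigues(R)[0],t,K,D)[0].reshape(-1,2)
def crop(im,x,y,w,h,s,f):
    cv2.imwrite(f,cv2.resize(im[y:y+h,x:x+w],None,fx=s,fy=s,interpolation=cv2.INTER_CUBIC))
E
python3 - <<'E'
from h import *
im=cv2.imread("pics/top0.png")
crop(im,120,150,100,115,5,"pics/c1.png")
crop(im,200,170,100,120,5,"pics/c2.png")
crop(im,375,215,75,125,4.8,"pics/c3.png")
E
```

```text
(no output)
```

View pics/c1.png

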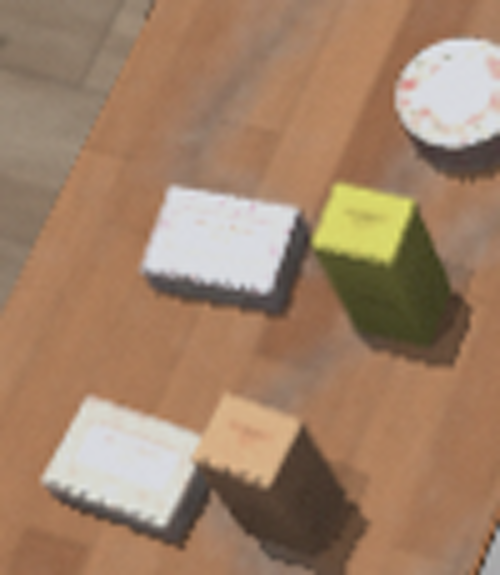

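View pics/c2.png

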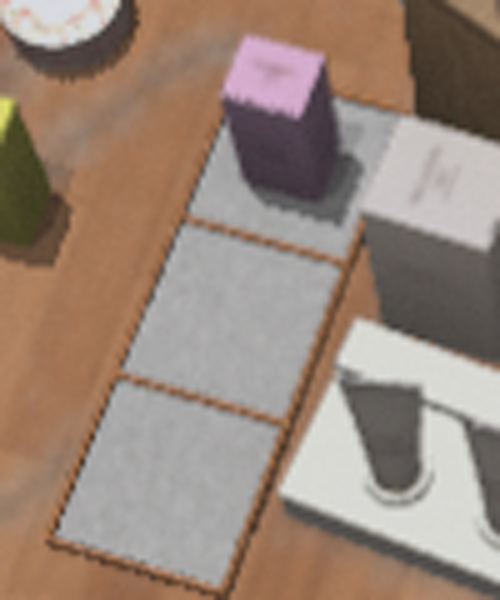

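View pics/c3.png

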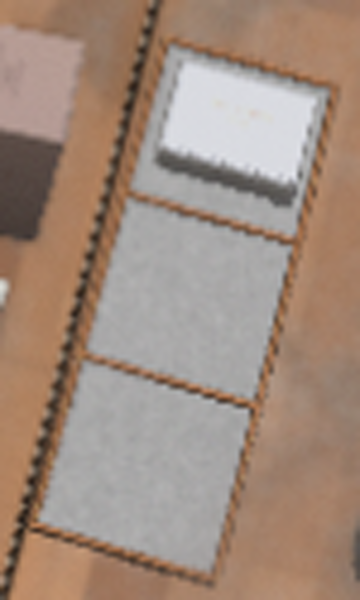

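```bash
cat > fit.py <<'E'
from h import *
from scipy.optimize import least_squares
def fit(uv,local,z,n="top",x0=None,pose=None):
    uv=np.array(uv,float);L=np.array(local,float)
    z=np.broadcast_to(z,len(uv))
    def P(p):
        c,s=np.cos(p[2]),np.sin(p[2])
        return np.c_[p[0]+c*L[:,0]-s*L[:,1],p[1]+s*L[:,0]+c*L[:,1],z]
    w=pix2w(n,uv,z,pose)
    best=None
    for a in (0,1.5,-1.5,3.):
        r=least_squares(lambda p:(w2pix(n,P(p),pose)-uv).ravel(),[*w[:,:2].mean(0),a])
        if best is None or r.cost<best.cost: best=r
    return best.x, np.abs(best.fun).max()
E
python3 - <<'E'
from fit import *
o=np.array([120,150])
def g(l,o=o,s=5.): return (np.array(l)+.5)/s-.5+np.array(o)
# image order: TL,TR,BR,BL -> far-left, far-right, near-right, near-left ; world: far=+x, left=+y
def rect(a,b): return [[a,b],[a,-b],[-a,-b],[-a,b]]
S=rect(.028,.039)
print("pink",*fit(g([(175,186),(302,206),(272,296),(145,270)]),S,.026))
print("lilac",*fit(g([(92,397),(168,528),(42,482)]),[S[0],S[2],S[3]],.026))
for nm,l in(("lime",[(336,183),(417,198),(392,264),(314,245)]),("apri",[(230,394),(304,416),(268,488),(195,460)])):
  for a,b in((.02,.023),(.023,.02)): print(nm,a,*fit(g(l),rect(a,b),.105))
print("tin",pix2w("top",g([(463,92)]),.032))
q=g([(52,542),(225,597),(190,218),(345,262),(120,377),(288,424)],(200,170))
Lc=[[-.15,.05],[-.15,-.05],[.05,.05],[.05,-.05],[-.05,.05],[-.05,-.05]]
print("ctray",*fit(q,Lc,.009))
q=g([(32,527),(213,580),(130,193),(295,240),(83,357),(255,405),(168,42),(333,88)],(375,215),4.8)
print("stray",*fit(q,Lc+[[.15,.05],[.15,-.05]],.009))
E
```

```text
pink [0.58109637 0.38827363 0.09141806] 0.3591713475171616
lilac [ 0.44006186  0.38434644 -0.06574028] 0.4232906282944384
lime 0.02 [0.57982395 0.28175119 0.05727529] 0.4163749928444531
lime 0.023 [0.57988051 0.2817361  0.07905002] 1.6189040917259092
apri 0.02 [ 0.44581806  0.29199037 -0.06221855] 0.7655158877396389
apri 0.023 [ 0.4458666   0.29196083 -0.04416778] 1.2973526423823785
tin [[0.70602005 0.28907515 0.032     ]]
ctray [ 0.54880613  0.1297274  -0.01097793] 1.3792700217947242
stray [ 0.55683165 -0.33994842 -0.01913934] 1.0516926544537455
```

Run:
```python
from h import *
import bench
print([x for x in dir(bench) if not x.startswith('_')]); print(getattr(bench,'grasp_offset',None))
for z in (.1,.12,.14,.16,.18,.2): print(z,pix2w("top",[(280,193),(272,211)],z)[:,:2].round(3).tolist())
print(pix2w("top",[(277.5,237)],0.).round(3), pix2w("top",[(270,237),(257,269)],0.03).round(3))
im=cv2.imread("pics/side0.png"); crop(im,180,170,220,150,3.6,"pics/s1.png")
```

```text
['MotionError', 'calibration', 'camera', 'grasp_offset', 'job_done', 'observe']
0.0188
0.1 [[0.651, 0.06], [0.594, 0.063]]
0.12 [[0.641, 0.055], [0.585, 0.059]]
0.14 [[0.631, 0.051], [0.577, 0.054]]
0.16 [[0.622, 0.046], [0.568, 0.049]]
0.18 [[0.612, 0.041], [0.559, 0.045]]
0.2 [[0.602, 0.037], [0.55, 0.04]]
[[0.567 0.047 0.   ]] [[0.549 0.06  0.03 ]
 [0.453 0.064 0.03 ]]
```

View pics/s1.png

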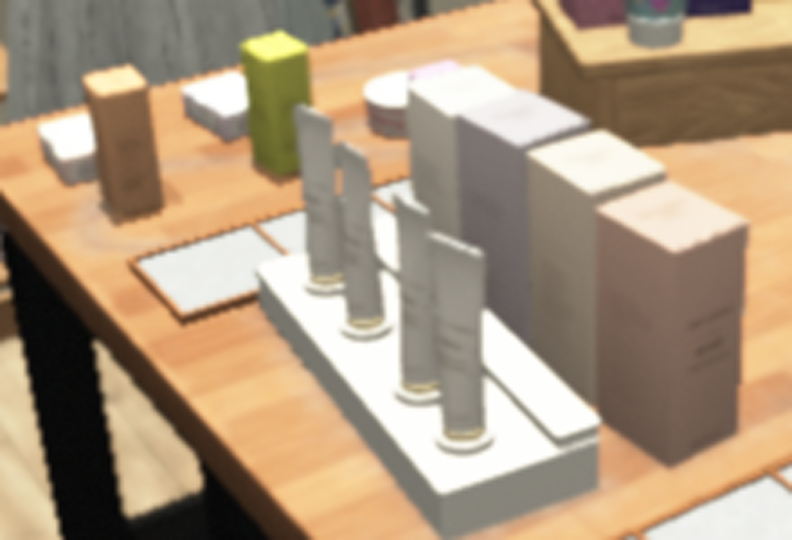

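```bash
cat > go.py <<'E'
import sys
from h import *
x,y,z,yaw=map(float,sys.argv[1:5])
s=observe(); R=Ro.from_quat(s["orientation"])
c,sn=np.cos(yaw),np.sin(yaw)
T=Ro.from_matrix(np.array([[-c,-sn,0],[-sn,c,0],[0,0,-1]]))
print("t",s["clock"].round(2) if hasattr(s["clock"],'round') else s["clock"],"pos",s["ee_pos"].round(4),"F",s["contact_force"].round(1),"open",round(s["opening"]*1000,1),"q",s["joint_pos"].round(2))
print("rot",((R.inv()*T).as_rotvec()/np.radians(6)).round(2),"shift",(R.inv().apply(np.array([x,y,z])-s["ee_pos"])/.025).round(2))
E
python3 go.py .58 .282 .2 .057
```

```text
t 0.15 pos [0.2607 0.6222 0.2258] F [ 0.1 -0.5  0.3] open 87.8 q [ 1.46  0.36  0.01 -0.   -1.22 -0.29]
rot [-1.000e-02 -1.000e-02  1.067e+01] shift [  7.61 -17.04   1.05]
```

>>> move_arm(
  targets=[
    [0,0,0.4,0.3,-0.7,0,87.6],
    [0,0,1.4,1,-2.2,0.1,87.6],
    [0,0,2.8,1.9,-4.2,0.2,87.6],
    [0,0,4.2,2.9,-6.2,0.3,87.6],
    [0,0,5.6,3.8,-8.2,0.4,87.6],
    [0,0,7,4.7,-10.2,0.5,87.6],
    [0,0,8.2,5.5,-12.1,0.6,87.6],
    [0,0,9.2,6.2,-13.5,0.7,87.6],
  ],
  force=12,
)

```text
clock: 0.95
ee_pos: [0.5059, 0.3554, 0.2098]
orientation: [-0.102, 0.995, 0.0, 0.0]
contact_force: [0.5, 0.0, 0.1]
opening: 0.0873
```

```bash
python3 go.py .58 .282 .17 .057
```

```text
t 0.95 pos [0.5059 0.3554 0.2098] F [0.5 0.  0.1] open 87.3 q [ 0.93  0.28 -0.14  0.   -1.15 -0.72]
rot [0.   0.   1.41] shift [-2.31 -3.48  1.59]
```

>>> move_arm(
  targets=[
    [0,0,0.6,-1,-1.5,0.7,87.6],
    [0,0,1.1,-1.8,-2.6,1.2,87.6],
    [0,0,1.3,-2.2,-3.2,1.5,87.6],
    [0,0,1.4,-2.3,-3.5,1.6,87.6],
    [0,0,1.4,-2.3,-3.5,1.6,87.6],
    [0,0,1.4,-2.3,-3.5,1.6,87.6],
    [0,0,1.4,-2.3,-3.5,1.6,87.6],
    [0,0,1.4,-2.3,-3.5,1.6,87.6],
  ],
)

```text
clock: 1.75
ee_pos: [0.5787, 0.2852, 0.1704]
orientation: [-0.033, 0.999, 0.0, 0.0]
contact_force: [0.7, 0.3, -0.1]
opening: 0.0874
```

```bash
python3 go.py .58 .282 .07 .057
python3 - <<'E'
from h import *
s=observe(); p=(s["ee_pos"],s["orientation"])
im=camera("wrist")
P=[(.58+a*np.cos(.057)-b*np.sin(.057),.282+a*np.sin(.057)+b*np.cos(.057),.105) for a in(-.02,.02) for b in(-.023,.023)]
S=[(.581+a*np.cos(.09)-b*np.sin(.09),.388+a*np.sin(.09)+b*np.cos(.09),.026) for a in(-.028,.028) for b in(-.039,.039)]
for q in w2pix("wrist",P+S,p): cv2.circle(im,tuple(int(v) for v in q),3,(0,0,255),1)
cv2.imwrite("pics/w1.png",im)
E
```

```text
t 1.75 pos [0.5787 0.2852 0.1704] F [ 0.7  0.3 -0.1] open 87.4 q [ 0.76  0.35 -0.14  0.   -1.09 -0.69]
rot [0.01 0.01 0.08] shift [-0.04 -0.13  4.02]
```

View pics/w1.png

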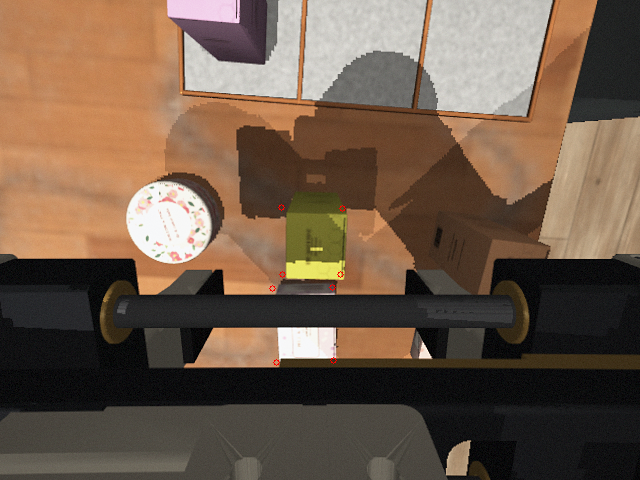

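>>> move_arm(
  targets=[
    [0,0,0.1,0,0,0.6,87.6],
    [0,0,0.1,0,-0.1,1.6,87.6],
    [0,0,0.1,0,-0.1,2.6,87.6],
    [0,0,0.1,0,-0.1,3.4,87.6],
    [0,0,0.1,0,-0.1,3.8,87.6],
    [0,0,0.1,0,-0.1,4.0,87.6],
    [0,0,0.1,0,-0.1,4.0,60],
    [0,0,0.1,0,-0.1,4.0,30],
  ],
  force=12,
)

```text
clock: 2.6
ee_pos: [0.5799, 0.2821, 0.0708]
orientation: [-0.027, 1.0, 0.0, 0.001]
contact_force: [-0.1, -0.2, -0.4]
opening: 0.0769
```

>>> move_arm(
  targets=[
    [0,0,0,0,0,0,30],
    [0,0,0,0,0,0,30],
    [0,0,0,0,0,0,30],
    [0,0,0,0,0,0,30],
    [0,0,0,0,0,0,30],
    [0,0,0,0,0,0,30],
    [0,0,0,0,0,0,30],
    [0,0,0,0,0,0,30],
  ],
)

```text
clock: 3.4
ee_pos: [0.5794, 0.2816, 0.0699]
orientation: [-0.027, 1.0, 0.0, 0.0]
contact_force: [-1.2, 0.4, 2.4]
opening: 0.0401
```

```bash
python3 go.py .549 .130 .12 -.011
python3 - <<'E'
from h import *
cv2.imwrite("pics/w2.png",camera("wrist"))
E
```

```text
t 3.4 pos [0.5794 0.2816 0.0699] F [-1.2  0.4  2.4] open 40.1 q [ 0.75  0.44 -0.25  0.   -0.88 -0.7 ]
rot [0.   0.   0.62] shift [ 1.54 -5.99 -2.01]
```

View pics/w2.png

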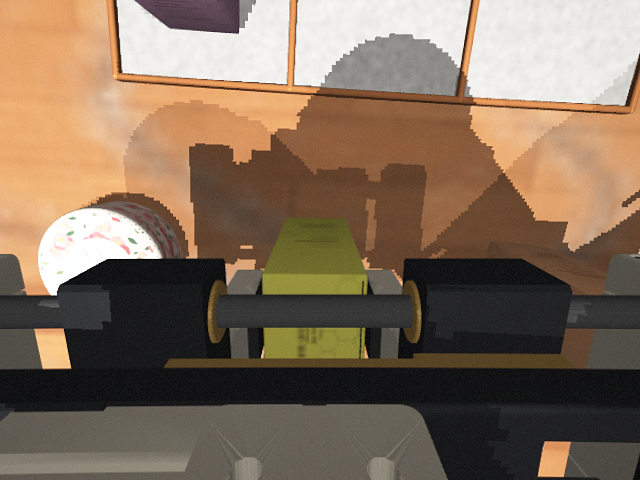

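Run:
```python
from h import *
s=observe(); p=(s["ee_pos"],s["orientation"])
print(pix2w("wrist",[(262,274),(365,277)],.105,p).round(4),pix2w("wrist",[(282,219),(347,219)],.0,p).round(4))
print(pix2w("wrist",[(292,88),(461,97),(116,76),(632,108)],.009,p).round(4))
```

```text
[[0.5993 0.2633 0.105 ]
 [0.5606 0.2624 0.105 ]] [[0.6011 0.2648 0.    ]
 [0.5579 0.2624 0.    ]]
[[0.5969 0.1847 0.009 ]
 [0.4982 0.1845 0.009 ]
 [0.6978 0.1843 0.009 ]
 [0.3987 0.186  0.009 ]]
```

>>> move_arm(
  targets=[
    [0,0,0,0,0,-0.4,30],
    [0,0,0,0,0,-1.1,30],
    [0,0,0.1,0.1,-0.5,-1.7,30],
    [0,0,0.3,0.4,-1.5,-2,30],
    [0,0,0.5,0.8,-2.8,-2,30],
    [0,0,0.6,1.1,-4.1,-2,30],
    [0,0,0.6,1.4,-5.2,-2,30],
    [0,0,0.6,1.5,-5.8,-2,30],
  ],
)

```text
clock: 4.25
ee_pos: [0.5486, 0.1323, 0.1205]
orientation: [0.006, 1.0, 0.0, 0.0]
contact_force: [-0.1, -0.6, -0.9]
opening: 0.0401
```

>>> move_arm(
  targets=[
    [0,0,0,0.1,-0.2,0,30],
    [0,0,0,0.1,-0.2,0,30],
    [0,0,0,0.1,-0.2,0,30],
    [0,0,0,0.1,-0.2,0,30],
    [0,0,0,0.1,-0.2,0,30],
    [0,0,0,0.1,-0.2,0,30],
    [0,0,0,0.1,-0.2,0,30],
    [0,0,0,0.1,-0.2,0,30],
  ],
)

```text
clock: 5.05
ee_pos: [0.5471, 0.1299, 0.1196]
orientation: [0.005, 1.0, -0.0, -0.0]
contact_force: [-0.0, 0.5, -0.7]
opening: 0.0399
```

```bash
python3 go.py .548 .129 .076 -.011
python3 - <<'E'
from h import *
s=observe(); p=(s["ee_pos"],s["orientation"]); im=camera("wrist")
P=[(.548+a,.13+b,.009) for a in(-.05,.05) for b in(-.05,.05)]
print(w2pix("wrist",P,p).round())
cv2.imwrite("pics/w3.png",im)
E
```

```text
t 5.05 pos [0.5471 0.1299 0.1196] F [-0.   0.5 -0.7] open 39.9 q [ 0.58  0.27 -0.38  0.   -0.92 -0.59]
rot [-0.   -0.    0.02] shift [-0.04 -0.04  1.75]
[[378. 166.]
 [373. 289.]
 [245. 167.]
 [252. 290.]]
```

View pics/w3.png

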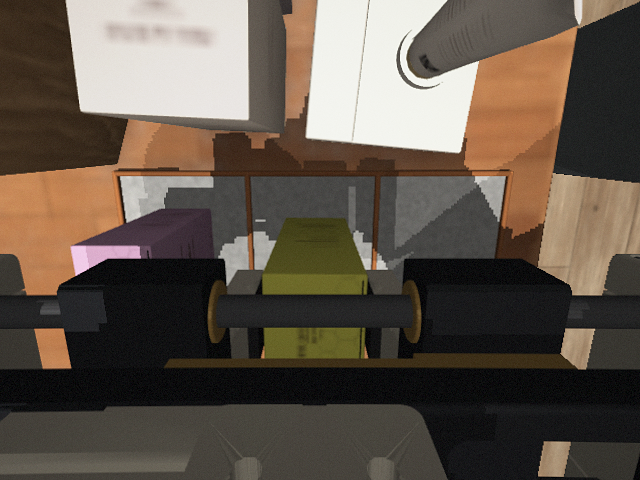

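>>> move_arm(
  targets=[
    [0,0,0,0,0,0.5,30],
    [0,0,0,0,0,1.1,30],
    [0,0,0,0,0,1.5,30],
    [0,0,0,0,0,1.65,30],
    [0,0,0,0,0,1.75,30],
    [0,0,0,0,0,1.75,30],
    [0,0,0,0,0,1.75,30],
    [0,0,0,0,0,1.75,42],
  ],
)

```text
clock: 5.9
ee_pos: [0.5475, 0.13, 0.0766]
orientation: [0.005, 1.0, 0.0, 0.001]
contact_force: [0.9, -0.9, 0.2]
opening: 0.0415
```

>>> move_arm(
  targets=[
    [0,0,0,0,0,0,50],
    [0,0,0,0,0,0,60],
    [0,0,0,0,0,0,60],
    [0,0,0,0,0,0,60],
    [0,0,0,0,0,-0.5,60],
    [0,0,0,0,0,-1.5,60],
    [0,0,0,0,0,-2.8,60],
    [0,0,0,0,0,-3.8,60],
  ],
)

```text
clock: 6.7
ee_pos: [0.5476, 0.1299, 0.1737]
orientation: [0.004, 1.0, 0.0, 0.001]
contact_force: [0.1, 0.1, 0.7]
opening: 0.0601
```

```bash
python3 go.py .446 .292 .18 -.062
```

```text
t 6.7 pos [0.5476 0.1299 0.1737] F [0.1 0.1 0.7] open 60.1 q [ 0.58  0.22 -0.32  0.   -1.04 -0.59]
rot [0.01 0.02 0.51] shift [ 4.12  6.45 -0.25]
```

>>> move_arm(
  targets=[
    [0,0,0,0.1,0.2,-0.2,70],
    [0,0,0.1,0.8,1.2,-0.3,87],
    [0,0,0.2,1.7,2.6,-0.3,87],
    [0,0,0.3,2.6,4.1,-0.3,87],
    [0,0,0.4,3.4,5.4,-0.3,87],
    [0,0,0.5,3.9,6.2,-0.2,87],
    [0,0,0.5,4.1,6.5,-0.2,87],
    [0,0,0.5,4.1,6.5,-0.2,87],
  ],
)

```text
clock: 7.5
ee_pos: [0.4455, 0.294, 0.1762]
orientation: [0.03, 1.0, -0.0, 0.0]
contact_force: [0.3, -0.5, -0.3]
opening: 0.0869
```

>>> move_arm(
  targets=[
    [0,0,0,0,0,0,87],
    [0,0,0,0,0,0,87],
    [0,0,0,0,0,0,87],
    [0,0,0,0,0,0,87],
    [0,0,0,0,0,0,87],
    [0,0,0,0,0,0,87],
    [0,0,0,0,0,0,87],
    [0,0,0,0,0,0,87],
  ],
)

```text
clock: 8.3
ee_pos: [0.4462, 0.2932, 0.176]
orientation: [0.031, 1.0, 0.0, 0.0]
contact_force: [-0.5, 0.0, -1.4]
opening: 0.0871
```

```bash
python3 go.py .446 .294 .07 -.062
python3 - <<'E'
from h import *
s=observe(); p=(s["ee_pos"],s["orientation"]); im=camera("wrist")
P=[(.446+a*np.cos(.062)+b*np.sin(.062),.292-a*np.sin(.062)+b*np.cos(.062),.105) for a in(-.02,.02) for b in(-.023,.023)]
for q in w2pix("wrist",P,p): cv2.circle(im,tuple(int(v) for v in q),3,(0,0,255),1)
cv2.imwrite("pics/w4.png",im)
E
```

```text
t 8.3 pos [0.4462 0.2932 0.176 ] F [-0.5  0.  -1.4] open 87.1 q [ 0.95  0.17 -0.37  0.   -1.03 -1.01]
rot [0. 0. 0.] shift [0.01 0.03 4.24]
```

View pics/w4.png

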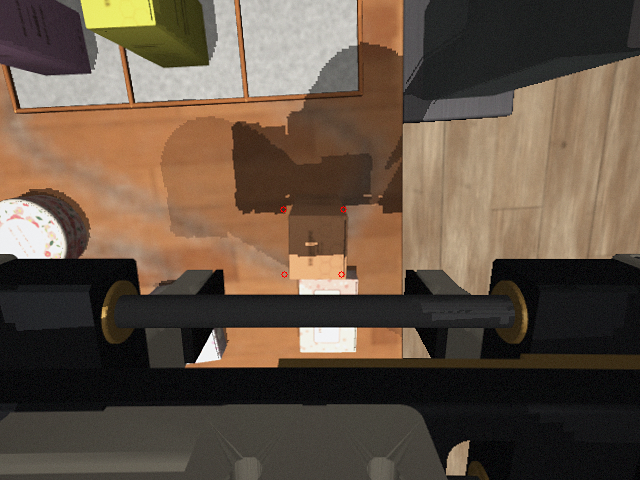

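>>> move_arm(
  targets=[
    [0,0,0,0,0,0.6,87],
    [0,0,0,0.1,0.1,1.7,87],
    [0,0,0,0.1,0.1,2.8,87],
    [0,0,0,0.1,0.1,3.6,87],
    [0,0,0,0.1,0.1,4.0,87],
    [0,0,0,0.1,0.1,4.2,87],
    [0,0,0,0.1,0.1,4.2,60],
    [0,0,0,0.1,0.1,4.2,30],
  ],
)

```text
clock: 9.15
ee_pos: [0.4442, 0.2964, 0.0718]
orientation: [0.031, 1.0, 0.0, 0.0]
contact_force: [0.5, 0.7, 0.5]
opening: 0.0763
```

>>> move_arm(
  targets=[
    [0,0,0,0,0,0,30],
    [0,0,0,0,0,0,30],
    [0,0,0,0,0,0,30],
    [0,0,0,0,0,0,30],
    [0,0,0,0,0,0,30],
    [0,0,0,0,0,0,30],
    [0,0,0,0,0,0,30],
    [0,0,0,0,0,0,30],
  ],
)

```text
clock: 9.95
ee_pos: [0.4438, 0.2959, 0.0711]
orientation: [0.031, 1.0, 0.0, 0.0]
contact_force: [-0.2, -0.0, 2.7]
opening: 0.0401
```

```bash
python3 go.py .448 .132 .12 -.011
python3 - <<'E'
from h import *
cv2.imwrite("pics/w5.png",camera("wrist"))
E
```

```text
t 9.95 pos [0.4438 0.2959 0.0711] F [-0.2 -0.   2.7] open 40.1 q [ 0.96  0.28 -0.5   0.   -0.79 -1.02]
rot [ 0.    0.   -0.48] shift [-0.57 -6.54 -1.96]
```

View pics/w5.png

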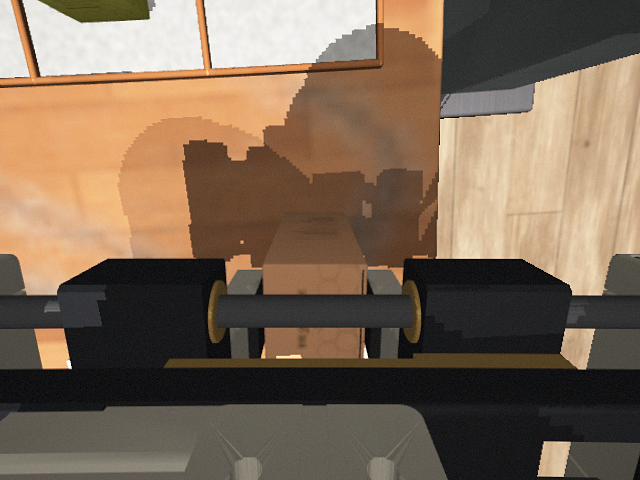

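>>> move_arm(
  targets=[
    [0,0,0,0,0,-0.4,30],
    [0,0,0,0,0,-1.1,30],
    [0,0,-0.1,0,-0.5,-1.7,30],
    [0,0,-0.2,-0.1,-1.5,-2,30],
    [0,0,-0.3,-0.2,-2.9,-2,30],
    [0,0,-0.4,-0.4,-4.3,-2,30],
    [0,0,-0.5,-0.5,-5.6,-2,30],
    [0,0,-0.5,-0.6,-6.3,-2,30],
  ],
)

```text
clock: 10.8
ee_pos: [0.4484, 0.1356, 0.1214]
orientation: [0.005, 1.0, -0.0, -0.0]
contact_force: [0.5, -0.2, -0.2]
opening: 0.0398
```

>>> move_arm(
  targets=[
    [0,0,0,0,-0.2,0,30],
    [0,0,0,0,-0.2,0,30],
    [0,0,0,0,-0.2,0,30],
    [0,0,0,0,-0.2,0,30],
    [0,0,0,0,-0.2,0,30],
    [0,0,0,0,-0.2,0,30],
    [0,0,0,0,-0.2,0,30],
    [0,0,0,0,-0.2,0,30],
  ],
)

```text
clock: 11.6
ee_pos: [0.449, 0.1329, 0.1209]
orientation: [0.005, 1.0, -0.0, -0.0]
contact_force: [0.1, -0.0, -0.7]
opening: 0.0401
```

```bash
python3 go.py .448 .132 .077 -.011
python3 - <<'E'
from h import *
s=observe(); p=(s["ee_pos"],s["orientation"]); im=camera("wrist")
P=[(.448+a,.132+b,.009) for a in(-.05,.05) for b in(-.05,.05)]
print(w2pix("wrist",P,p).round())
cv2.imwrite("pics/w6.png",im)
E
```

```text
t 11.6 pos [0.449  0.1329 0.1209] F [ 0.1 -0.  -0.7] open 40.1 q [ 0.71  0.12 -0.58  0.   -0.88 -0.72]
rot [-0.   -0.    0.02] shift [ 0.04 -0.04  1.76]
[[380. 164.]
 [375. 287.]
 [248. 165.]
 [255. 288.]]
```

View pics/w6.png

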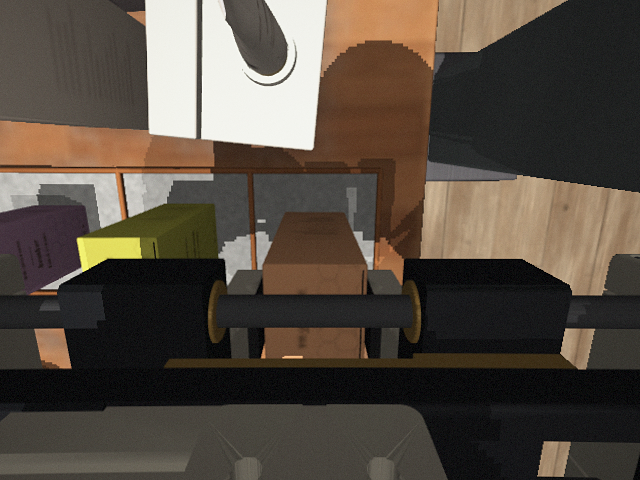

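>>> move_arm(
  targets=[
    [0,0,0,0,0,0.5,30],
    [0,0,0,0,0,1.1,30],
    [0,0,0,0,0,1.5,30],
    [0,0,0,0,0,1.7,30],
    [0,0,0,0,0,1.78,30],
    [0,0,0,0,0,1.78,30],
    [0,0,0,0,0,1.78,30],
    [0,0,0,0,0,1.78,42],
  ],
)

```text
clock: 12.45
ee_pos: [0.4493, 0.133, 0.0769]
orientation: [0.005, 1.0, 0.0, 0.0]
contact_force: [0.0, -0.1, 0.5]
opening: 0.0417
```

>>> move_arm(
  targets=[
    [0,0,0,0,0,0,50],
    [0,0,0,0,0,0,60],
    [0,0,0,0,0,0,60],
    [0,0,0,0,0,0,60],
    [0,0,0,0,0,-0.5,60],
    [0,0,0,0,0,-1.5,60],
    [0,0,0,0,0,-2.8,60],
    [0,0,0,0,0,-3.8,60],
  ],
)

```text
clock: 13.25
ee_pos: [0.4492, 0.1328, 0.1731]
orientation: [0.005, 1.0, 0.0, 0.0]
contact_force: [-0.0, 0.6, 0.4]
opening: 0.0603
```

```bash
python3 go.py .581 .389 .12 .09
python3 - <<'E'
from h import *
im=camera("top"); crop(im,180,150,160,140,5,"pics/t7.png")
E
```

```text
t 13.25 pos [0.4492 0.1328 0.1731] F [-0.   0.6  0.4] open 60.3 q [ 0.71  0.06 -0.51  0.   -1.   -0.72]
rot [ 0.    0.01 -0.95] shift [-5.18 10.3   2.13]
```

View pics/t7.png

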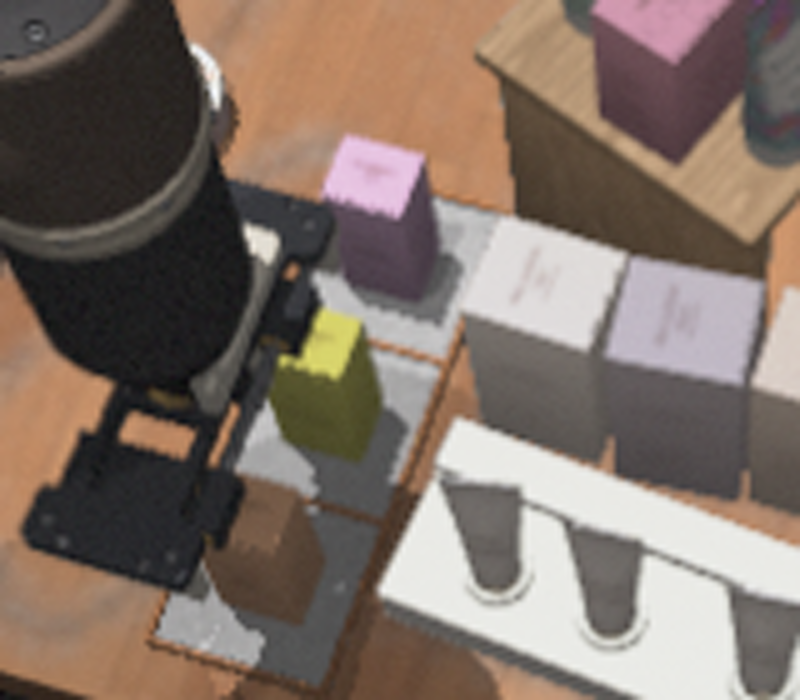

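>>> move_arm(
  targets=[
    [0,0,-0.1,-0.2,0.5,-0.1,70],
    [0,0,-0.2,-0.8,1.6,-0.1,87],
    [0,0,-0.4,-1.7,3.3,0,87],
    [0,0,-0.5,-2.6,5.1,0.5,87],
    [0,0,-0.7,-3.5,6.9,1.2,87],
    [0,0,-0.8,-4.3,8.5,1.7,87],
    [0,0,-0.9,-4.8,9.6,2,87],
    [0,0,-0.9,-5.1,10.2,2.1,87],
  ],
)

```text
clock: 14.1
ee_pos: [0.5788, 0.3889, 0.1151]
orientation: [-0.043, 0.999, -0.001, -0.001]
contact_force: [-0.6, -0.3, 0.7]
opening: 0.0869
```

>>> move_arm(
  targets=[
    [0,0,0,0,0,0,87],
    [0,0,0,0,0,0,87],
    [0,0,0,0,0,0,87],
    [0,0,0,0,0,0,87],
    [0,0,0,0,0,0,87],
    [0,0,0,0,0,0,87],
    [0,0,0,0,0,0,87],
    [0,0,0,0,0,0,87],
  ],
)

```text
clock: 14.9
ee_pos: [0.5789, 0.3865, 0.1192]
orientation: [-0.042, 0.999, 0.0, 0.0]
contact_force: [-0.4, -0.4, 0.3]
opening: 0.0871
```

```bash
python3 go.py .581 .389 .008 .09
python3 - <<'E'
from h import *
s=observe(); p=(s["ee_pos"],s["orientation"]); im=camera("wrist")
P=[(.581+a*np.cos(.09)-b*np.sin(.09),.388+a*np.sin(.09)+b*np.cos(.09),.026) for a in(-.028,.028) for b in(-.039,.039)]
print(w2pix("wrist",P,p).round())
cv2.imwrite("pics/w8.png",im)
E
```

```text
t 14.9 pos [0.5789 0.3865 0.1192] F [-0.4 -0.4  0.3] open 87.1 q [ 0.87  0.47 -0.07  0.   -1.03 -0.78]
rot [ 0.    0.   -0.05] shift [-0.09  0.09  4.45]
[[349. 185.]
 [347. 286.]
 [271. 185.]
 [274. 287.]]
```

View pics/w8.png

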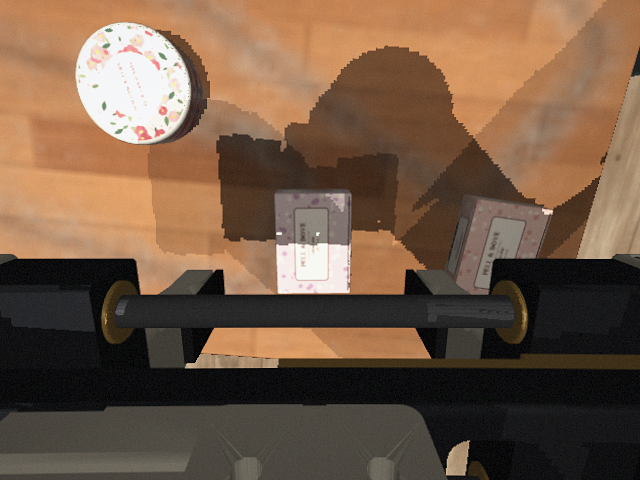

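>>> move_arm(
  targets=[
    [0,0,0,0,0.1,0.6,87],
    [0,0,0,0,0.2,1.7,87],
    [0,0,0,0,0.2,2.9,87],
    [0,0,0,0,0.2,3.8,87],
    [0,0,0,0,0.2,4.2,87],
    [0,0,0,0,0.2,4.4,87],
    [0,0,0,0,0.2,4.4,87],
    [0,0,0,0,0.2,4.4,45],
  ],
  force=15,
)

```text
clock: 15.75
ee_pos: [0.579, 0.3921, 0.0101]
orientation: [-0.043, 0.999, 0.001, 0.001]
contact_force: [0.1, 0.5, -0.1]
opening: 0.0833
```

>>> move_arm(
  targets=[
    [0,0,0,0,0,0,45],
    [0,0,0,0,0,0,45],
    [0,0,0,0,0,0,45],
    [0,0,0,0,0,0,45],
    [0,0,0,0,0,0,45],
    [0,0,0,0,0,0,45],
    [0,0,0,0,0,-0.1,45],
    [0,0,0,0,0,-0.4,45],
  ],
)

```text
clock: 16.55
ee_pos: [0.5776, 0.3908, 0.0179]
orientation: [-0.042, 0.999, -0.001, -0.001]
contact_force: [-0.3, 0.1, -1.9]
opening: 0.0559
```

```bash
python3 go.py .44 .28 .3 0
```

```text
t 16.55 pos [0.5776 0.3908 0.0179] F [-0.3  0.1 -1.9] open 55.9 q [ 0.87  0.57 -0.16 -0.   -0.84 -0.79]
rot [-0.01 -0.02  0.81] shift [  5.88  -3.97 -11.27]
```

>>> move_arm(
  targets=[
    [0,0,0,0,0,-0.6,45],
    [0,0,0,0.2,-0.1,-1.8,45],
    [0,0,0.1,0.8,-0.4,-3.3,45],
    [0,0,0.3,1.7,-0.9,-4.9,45],
    [0,0,0.4,2.7,-1.6,-6.5,45],
    [0,0,0.5,3.7,-2.4,-8.1,45],
    [0,0,0.6,4.6,-3.1,-9.5,45],
    [0,0,0.7,5.3,-3.6,-10.6,45],
  ],
)

```text
clock: 17.35
ee_pos: [0.4531, 0.2894, 0.288]
orientation: [-0.006, 1.0, 0.001, 0.001]
contact_force: [0.8, 1.0, -0.9]
opening: 0.056
```

```bash
python3 go.py .44 -.05 .3 0; python3 go.py .457 -.338 .3 -.019
```

```text
t 17.35 pos [0.4531 0.2894 0.288 ] F [ 0.8  1.  -0.9] open 56.0 q [ 0.93  0.09 -0.19  0.   -1.28 -0.92]
rot [0.03 0.02 0.11] shift [  0.68 -13.57  -0.52]
t 17.35 pos [0.4531 0.2894 0.288 ] F [ 0.8  1.  -0.9] open 56.0 q [ 0.93  0.09 -0.19  0.   -1.28 -0.92]
rot [0.03 0.02 0.29] shift [  0.13 -25.09  -0.55]
```

>>> move_arm(
  targets=[
    [0,0,0.1,0.2,-0.5,-0.3,45],
    [0,0,0.1,0.4,-1.5,-0.5,45],
    [0,0,0.1,0.5,-3,-0.5,45],
    [0,0,0.1,0.6,-4.8,-0.5,45],
    [0,0,0.1,0.7,-6.6,-0.5,45],
    [0,0,0.1,0.7,-8.4,-0.5,45],
    [0,0,0.1,0.7,-10.2,-0.5,45],
    [0,0,0.1,0.7,-12,-0.5,45],
  ],
)

```text
clock: 18.15
ee_pos: [0.4394, -0.0114, 0.2967]
orientation: [-0.001, 1.0, 0.0, 0.0]
contact_force: [1.2, -0.2, -1.7]
opening: 0.0551
```

>>> move_arm(
  targets=[
    [0,0,0,0,-1.8,0,45],
    [0,0,0,0,-3.6,0,45],
    [0,0,0,0,-5.4,0,45],
    [0,0,0,0,-7.2,0,45],
    [0,0,0,0,-9,0,45],
    [0,0,0,0,-10.6,0,45],
    [0,0,0,0,-11.8,0,45],
    [0,0,0,0,-12.4,0,45],
  ],
)

```text
clock: 18.95
ee_pos: [0.4396, -0.3219, 0.2958]
orientation: [0.001, 1.0, 0.0, -0.001]
contact_force: [-0.2, 0.2, -2.1]
opening: 0.0558
```

```bash
python3 go.py .557 -.338 .12 -.019
python3 - <<'E'
from h import *
cv2.imwrite("pics/t9.png",camera("top"));s=observe(); p=(s["ee_pos"],s["orientation"]); print(p)
cv2.imwrite("pics/w9.png",camera("wrist"))
E
```

```text
t 18.95 pos [ 0.4396 -0.3219  0.2958] F [-0.2  0.2 -2.1] open 55.8 q [-0.27  0.11 -0.16  0.   -1.3   0.27]
rot [ 0.   -0.01  0.17] shift [-4.71 -0.64  7.02]
(array([ 0.43981891, -0.32253758,  0.29566167]), array([ 6.27043992e-04,  9.99999393e-01, -1.80246071e-05, -9.05827847e-04]))
```

View pics/t9.png

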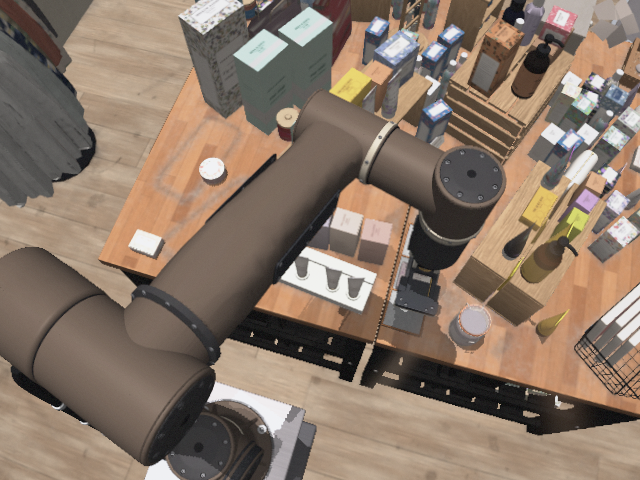

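View pics/w9.png

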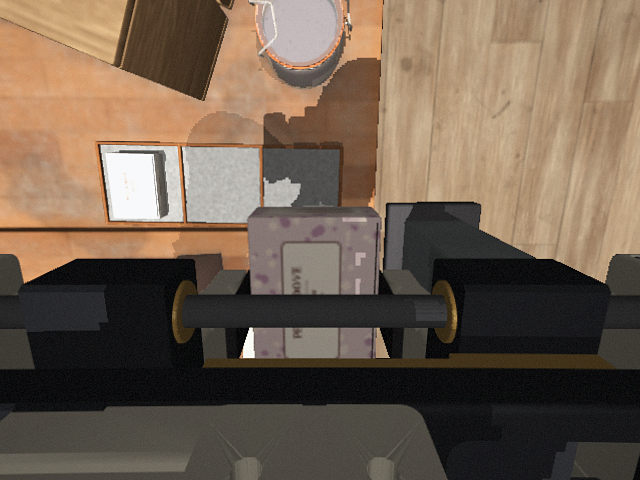

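Run:
```python
from h import *
p=([.43982,-.32254,.29566],[6.27e-4,1,0,-9.06e-4])
p=(np.array(p[0]),np.array(p[1]))
print(pix2w("wrist",[(97,143),(340,148),(343,226),(104,226),(181,146),(185,223),(262,148),(264,223)],.009,p)[:,:2].round(4))
print(pix2w("wrist",[(249,216),(380,216)],.2957+.017,p)[:,:2].round(4))
print(pix2w("wrist",[(258,208),(372,208)],.2957-.009,p)[:,:2].round(4))
```

```text
[[ 0.7032 -0.3891]
 [ 0.4067 -0.3837]
 [ 0.4009 -0.285 ]
 [ 0.7109 -0.2852]
 [ 0.6019 -0.3859]
 [ 0.6063 -0.2892]
 [ 0.5028 -0.3837]
 [ 0.5039 -0.2891]]
[[ 0.4659 -0.3604]
 [ 0.412  -0.3603]]
[[ 0.4662 -0.359 ]
 [ 0.4111 -0.3589]]
```

Run:
```python
from h import *
p=(np.array([.43982,-.32254,.29566]),np.array([6.27e-4,1,0,-9.06e-4]))
for z in (0,.1,.15): print(z,pix2w("wrist",[(205,100),(0,35),(120,65),(228,12)],z,p)[:,:2].round(3).tolist(), pix2w("top",[(457,281),(488,208),(533,328)],z)[:,:2].round(3).tolist())
im=cv2.imread("pics/top0.png"); crop(im,400,180,180,150,4.4,"pics/c4.png")
```

```text
0 [[0.571, -0.44], [0.798, -0.508], [0.667, -0.478], [0.537, -0.533]] [[0.581, -0.454], [0.822, -0.5], [0.51, -0.673]]
0.1 [[0.542, -0.429], [0.719, -0.481], [0.617, -0.458], [0.515, -0.502]] [[0.541, -0.438], [0.764, -0.48], [0.475, -0.64]]
0.15 [[0.527, -0.423], [0.68, -0.468], [0.592, -0.449], [0.505, -0.486]] [[0.521, -0.429], [0.736, -0.47], [0.458, -0.624]]
```

View pics/c4.png

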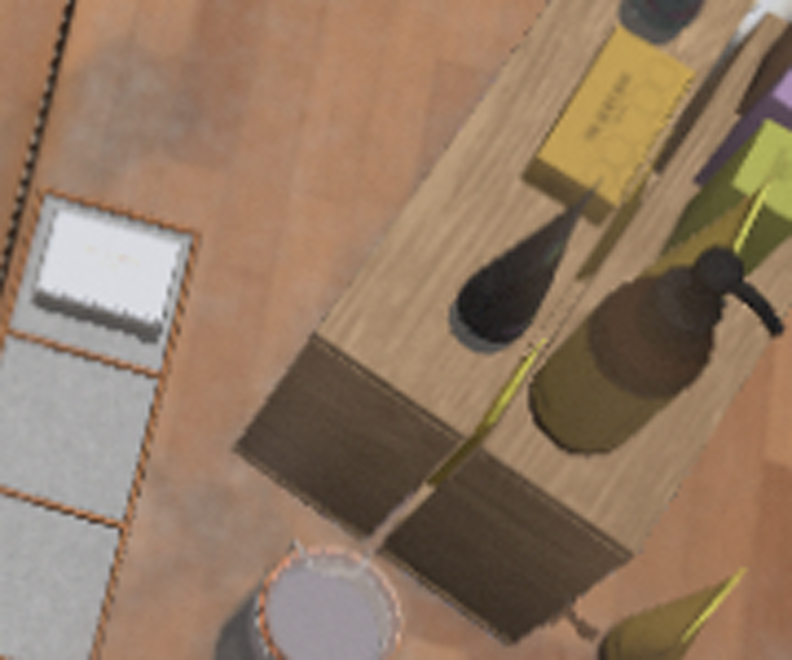

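>>> move_arm(
  targets=[
    [0,0,0,-0.4,-0.1,0.4,45],
    [0,0,0.1,-1.3,-0.3,1.4,45],
    [0,0,0.1,-2.4,-0.5,2.8,45],
    [0,0,0.2,-3.4,-0.6,4.2,45],
    [0,0,0.2,-4.2,-0.7,5.5,45],
    [0,0,0.2,-4.6,-0.7,6.5,45],
    [0,0,0.2,-4.6,-0.7,7.1,45],
    [0,0,0.2,-4.6,-0.7,7.2,45],
  ],
)

```text
clock: 19.85
ee_pos: [0.5548, -0.3348, 0.1131]
orientation: [0.009, 1.0, 0.001, -0.002]
contact_force: [-0.4, 0.6, -1.5]
opening: 0.0557
```

>>> move_arm(
  targets=[
    [0,0,0,0,0,0,45],
    [0,0,0,0,0,0,45],
    [0,0,0,0,0,0,45],
    [0,0,0,0,0,0,45],
    [0,0,0,0,0,0,45],
    [0,0,0,0,0,0,45],
    [0,0,0,0,0,0,45],
    [0,0,0,0,0,0,45],
  ],
)

```text
clock: 20.65
ee_pos: [0.5554, -0.337, 0.1165]
orientation: [0.01, 1.0, -0.0, -0.0]
contact_force: [0.8, -0.1, -2.4]
opening: 0.0561
```

```bash
python3 go.py .555 -.339 .015 -.019
python3 - <<'E'
from h import *
s=observe(); p=(s["ee_pos"],s["orientation"]); im=camera("wrist")
P=[(.555+a,-.339+b,.009) for a in(-.05,.05) for b in(-.05,.05)]
print(w2pix("wrist",P,p).round())
cv2.imwrite("pics/w10.png",im)
E
```

```text
t 20.65 pos [ 0.5554 -0.337   0.1165] F [ 0.8 -0.1 -2.4] open 56.1 q [-0.25  0.4  -0.19  0.   -0.98  0.23]
rot [-0.   -0.   -0.01] shift [ 0.01 -0.08  4.06]
[[380. 162.]
 [376. 287.]
 [245. 165.]
 [254. 290.]]
```

View pics/w10.png

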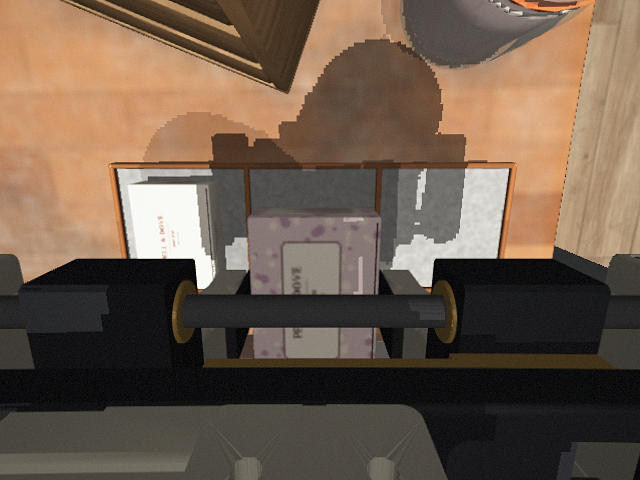

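>>> move_arm(
  targets=[
    [0,0,0,0,0,0.6,45],
    [0,0,0,0,0,1.6,45],
    [0,0,0,0,0,2.6,45],
    [0,0,0,0,0,3.4,45],
    [0,0,0,0,0,3.8,45],
    [0,0,0,0,0,4,45],
    [0,0,0,0,0,4.05,45],
    [0,0,0,0,0,4.05,45],
  ],
)

```text
clock: 21.5
ee_pos: [0.556, -0.3371, 0.016]
orientation: [0.01, 1.0, -0.0, 0.001]
contact_force: [-1.2, 0.7, -2.3]
opening: 0.0557
```

>>> move_arm(
  targets=[
    [0,0,0,0,0,0,50],
    [0,0,0,0,0,0,57],
    [0,0,0,0,0,0,62],
    [0,0,0,0,0,0,68],
    [0,0,0,0,0,0,70],
    [0,0,0,0,0,0,70],
    [0,0,0,0,0,-0.5,70],
    [0,0,0,0,0,-1.5,70],
  ],
)

```text
clock: 22.3
ee_pos: [0.5541, -0.3365, 0.0518]
orientation: [0.01, 1.0, 0.001, -0.002]
contact_force: [0.3, -0.6, 0.6]
opening: 0.0699
```

```bash
python3 go.py .44 -.339 .3 0
```

```text
t 22.3 pos [ 0.5541 -0.3365  0.0518] F [ 0.3 -0.6  0.6] open 69.9 q [-0.25  0.47 -0.25 -0.   -0.86  0.23]
rot [ 0.01 -0.04 -0.19] shift [ 4.6  -0.18 -9.91]
```

Now back up and across for the other soap, checking the placement on the way.

>>> move_arm(
  targets=[
    [0,0,0,0,0,-1.2,70],
    [0,0,0,0.3,0,-2.8,70],
    [0,0,0,1,0,-4.5,80],
    [0,0,-0.1,2,0,-6.2,87],
    [0,0,-0.1,3,0,-7.8,87],
    [0,0,-0.2,3.9,0,-9.1,87],
    [0,0,-0.2,4.4,0,-9.8,87],
    [0,0,-0.2,4.6,0,-10,87],
  ],
)

```text
clock: 23.1
ee_pos: [0.44, -0.3351, 0.3068]
orientation: [-0.0, 1.0, -0.001, 0.003]
contact_force: [-0.2, 0.5, -0.2]
opening: 0.087
```

```bash
python3 go.py .44 .28 .3 -.0
python3 - <<'E'
from h import *
s=observe(); p=(s["ee_pos"],s["orientation"]); im=camera("wrist"); print(p)
cv2.imwrite("pics/w11.png",im)
E
```

```text
t 23.1 pos [ 0.44   -0.3351  0.3068] F [-0.2  0.5 -0.2] open 87.0 q [-0.3   0.11 -0.13  0.   -1.32  0.3 ]
rot [-0.02  0.05  0.01] shift [-2.00e-02  2.46e+01  2.10e-01]
(array([ 0.43996523, -0.33510319,  0.30680564]), array([-4.15640794e-04,  9.99995517e-01, -1.17266868e-03,  2.72346744e-03]))
```

View pics/w11.png

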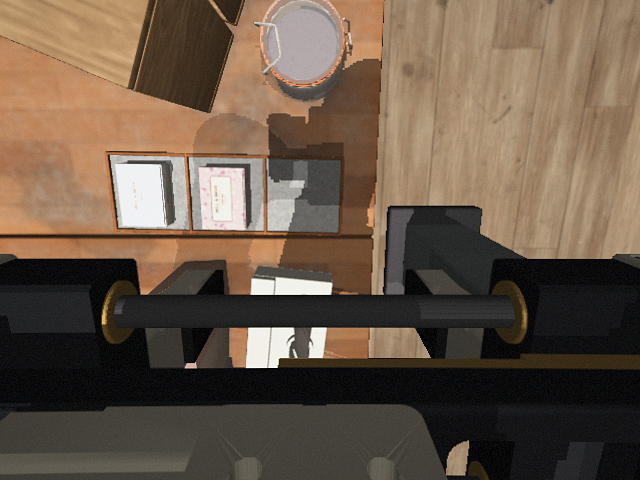

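>>> move_arm(
  targets=[
    [0,0,0,0,0.5,0.2,87],
    [0,0,0,0,1.6,0.2,87],
    [0,0,0,0,3.2,0.2,87],
    [0,0,0,0,5,0.2,87],
    [0,0,0,0,6.8,0.2,87],
    [0,0,0,0,8.6,0.2,87],
    [0,0,0,0,10.4,0.2,87],
    [0,0,0,0,12.2,0.2,87],
  ],
)

```text
clock: 23.95
ee_pos: [0.4392, -0.0273, 0.2961]
orientation: [-0.001, 1.0, -0.0, -0.001]
contact_force: [1.3, -0.2, -1.2]
opening: 0.0868
```

>>> move_arm(
  targets=[
    [0,0,0,0,1.8,0,87],
    [0,0,0,0,3.6,0,87],
    [0,0,0,0,5.4,0,87],
    [0,0,0,0,7.2,0,87],
    [0,0,0,0,9,0,87],
    [0,0,0,0,10.8,0,87],
    [0,0,0,0,12.4,0,87],
    [0,0,0,0,13.6,0,87],
  ],
)

```text
clock: 24.75
ee_pos: [0.4384, 0.3132, 0.2952]
orientation: [-0.001, 1.0, -0.001, -0.001]
contact_force: [0.5, 0.2, -1.0]
opening: 0.0872
```

```bash
python3 go.py .439 .387 .12 -.066
```

```text
t 24.75 pos [0.4384 0.3132 0.2952] F [ 0.5  0.2 -1. ] open 87.2 q [ 0.98  0.1  -0.17 -0.   -1.3  -0.98]
rot [-0.03 -0.02  0.66] shift [-0.05  2.97  7.  ]
```

>>> move_arm(
  targets=[
    [0,0,0.1,0,0.8,0.5,87],
    [0,0,0.2,0,1.5,1.6,87],
    [0,0,0.4,0,2.1,3,87],
    [0,0,0.5,0,2.5,4.5,87],
    [0,0,0.6,0,2.8,5.8,87],
    [0,0,0.6,0,2.8,6.6,87],
    [0,0,0.6,0,2.8,7,87],
    [0,0,0.6,0,2.8,7,87],
  ],
)

```text
clock: 25.55
ee_pos: [0.4384, 0.3795, 0.1202]
orientation: [0.031, 1.0, -0.002, -0.001]
contact_force: [0.0, 0.8, 0.1]
opening: 0.0869
```

>>> move_arm(
  targets=[
    [0,0,0,0,0,0,87],
    [0,0,0,0,0,0,87],
    [0,0,0,0,0,0,87],
    [0,0,0,0,0,0,87],
    [0,0,0,0,0,0,87],
    [0,0,0,0,0,0,87],
    [0,0,0,0,0,0,87],
    [0,0,0,0,0,0,87],
  ],
)

```text
clock: 26.35
ee_pos: [0.4396, 0.3803, 0.1227]
orientation: [0.031, 1.0, -0.0, -0.0]
contact_force: [0.5, 0.2, -0.6]
opening: 0.0874
```

```bash
python3 go.py .439 .387 .009 -.066
python3 - <<'E'
from h import *
s=observe(); p=(s["ee_pos"],s["orientation"]); im=camera("wrist"); print(p)
cv2.imwrite("pics/w12.png",im)
E
```

```text
t 26.35 pos [0.4396 0.3803 0.1227] F [ 0.5  0.2 -0.6] open 87.4 q [ 1.05  0.29 -0.34 -0.   -0.94 -1.11]
rot [-0.   -0.    0.04] shift [0.04 0.26 4.55]
(array([0.43962308, 0.38033467, 0.12271683]), array([ 3.08847313e-02,  9.99522953e-01, -1.13678098e-05, -9.28159960e-06]))
```

View pics/w12.png

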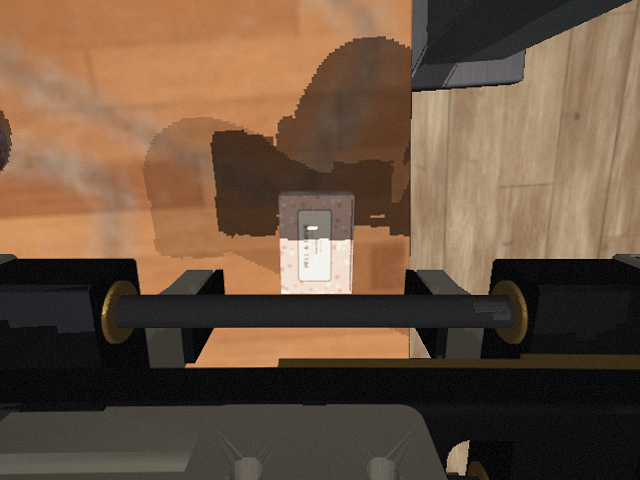

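>>> move_arm(
  targets=[
    [0,0,0,0,0.1,0.6,87],
    [0,0,0,0.1,0.2,1.7,87],
    [0,0,0,0.1,0.2,2.9,87],
    [0,0,0,0.1,0.2,3.8,87],
    [0,0,0,0.1,0.2,4.3,87],
    [0,0,0,0.1,0.2,4.55,87],
    [0,0,0,0.1,0.2,4.55,87],
    [0,0,0,0.1,0.2,4.55,45],
  ],
  force=15,
)

```text
clock: 27.2
ee_pos: [0.4379, 0.3861, 0.0099]
orientation: [0.031, 1.0, 0.001, 0.0]
contact_force: [0.3, 0.5, 0.2]
opening: 0.0831
```

>>> move_arm(
  targets=[
    [0,0,0,0,0,0,45],
    [0,0,0,0,0,0,45],
    [0,0,0,0,0,0,45],
    [0,0,0,0,0,0,45],
    [0,0,0,0,0,0,45],
    [0,0,0,0,0,0,45],
    [0,0,0,0,0,0,45],
    [0,0,0,0,0,0,45],
  ],
)

```text
clock: 28.0
ee_pos: [0.4376, 0.3857, 0.0095]
orientation: [0.031, 1.0, 0.0, 0.0]
contact_force: [-1.3, -0.8, 5.9]
opening: 0.056
```

```bash
python3 go.py .44 .28 .3 0
```

```text
t 28.0 pos [0.4376 0.3857 0.0095] F [-1.3 -0.8  5.9] open 56.0 q [ 1.06  0.44 -0.44  0.   -0.69 -1.12]
rot [ 0.    0.   -0.59] shift [ -0.36  -4.21 -11.62]
```

>>> move_arm(
  targets=[
    [0,0,0,0,0,-0.6,45],
    [0,0,0,0,0,-1.8,45],
    [0,0,-0.1,0,-0.3,-3.5,45],
    [0,0,-0.2,-0.1,-0.8,-5.2,45],
    [0,0,-0.3,-0.2,-1.4,-6.9,45],
    [0,0,-0.4,-0.3,-2,-8.6,45],
    [0,0,-0.5,-0.4,-2.6,-10.2,45],
    [0,0,-0.6,-0.4,-3.6,-11.3,45],
  ],
)

```text
clock: 28.8
ee_pos: [0.4423, 0.2952, 0.294]
orientation: [-0.001, 1.0, 0.001, 0.001]
contact_force: [0.7, -0.2, -2.5]
opening: 0.0559
```

```bash
python3 go.py .44 -.31 .3 0
```

```text
t 28.8 pos [0.4423 0.2952 0.294 ] F [ 0.7 -0.2 -2.5] open 55.9 q [ 0.96  0.08 -0.19  0.   -1.29 -0.96]
rot [0.02 0.02 0.02] shift [  0.14 -24.21  -0.28]
```

>>> move_arm(
  targets=[
    [0,0,0,0,-0.8,-0.2,45],
    [0,0,0,0.1,-2,-0.2,45],
    [0,0,0,0.1,-3.6,-0.2,45],
    [0,0,0,0.1,-5.3,-0.2,45],
    [0,0,0,0.1,-7.1,-0.2,45],
    [0,0,0,0.1,-8.9,-0.2,45],
    [0,0,0,0.1,-10.7,-0.2,45],
    [0,0,0,0.1,-12.4,-0.2,45],
  ],
)

```text
clock: 29.6
ee_pos: [0.4385, -0.0169, 0.2954]
orientation: [-0.001, 1.0, 0.0, -0.001]
contact_force: [0.9, -0.7, -1.5]
opening: 0.0558
```

>>> move_arm(
  targets=[
    [0,0,0,0,-1.8,0,45],
    [0,0,0,0,-3.6,0,45],
    [0,0,0,0,-5.4,0,45],
    [0,0,0,0,-7.2,0,45],
    [0,0,0,0,-9,0,45],
    [0,0,0,0,-10.6,0,45],
    [0,0,0,0,-11.7,0,45],
    [0,0,0,0,-12.2,0,45],
  ],
)

```text
clock: 30.4
ee_pos: [0.439, -0.3219, 0.2945]
orientation: [0.001, 1.0, 0.001, -0.001]
contact_force: [0.2, 0.7, -2.7]
opening: 0.0556
```

```bash
python3 go.py .456 -.336 .12 -.019
```

```text
t 30.4 pos [ 0.439  -0.3219  0.2945] F [ 0.2  0.7 -2.7] open 55.6 q [-0.27  0.11 -0.16 -0.   -1.3   0.27]
rot [ 0.01 -0.03  0.17] shift [-0.7  -0.57  6.98]
```

>>> move_arm(
  targets=[
    [0,0,0,-0.1,-0.1,0.4,45],
    [0,0,0.1,-0.2,-0.3,1.4,45],
    [0,0,0.1,-0.4,-0.4,2.8,45],
    [0,0,0.2,-0.6,-0.5,4.3,45],
    [0,0,0.2,-0.7,-0.5,5.6,45],
    [0,0,0.2,-0.7,-0.5,6.5,45],
    [0,0,0.2,-0.7,-0.5,7,45],
    [0,0,0.2,-0.7,-0.5,7,45],
  ],
)

```text
clock: 31.2
ee_pos: [0.4565, -0.3312, 0.1195]
orientation: [0.01, 1.0, 0.001, -0.002]
contact_force: [-0.3, 0.2, -0.8]
opening: 0.0556
```

>>> move_arm(
  targets=[
    [0,0,0,0,0,0,45],
    [0,0,0,0,0,0,45],
    [0,0,0,0,0,0,45],
    [0,0,0,0,0,0,45],
    [0,0,0,0,0,0,45],
    [0,0,0,0,0,0,45],
    [0,0,0,0,0,0,45],
    [0,0,0,0,0,0,45],
  ],
)

```text
clock: 32.0
ee_pos: [0.4576, -0.3325, 0.1215]
orientation: [0.01, 1.0, -0.0, -0.0]
contact_force: [0.4, -0.4, -0.6]
opening: 0.0558
```

```bash
python3 go.py .455 -.337 .0155 -.019
python3 - <<'E'
from h import *
s=observe(); p=(s["ee_pos"],s["orientation"]); im=camera("wrist")
P=[(.455+a,-.336+b,.009) for a in(-.05,.05) for b in(-.05,.05)]
print(w2pix("wrist",P,p).round())
cv2.imwrite("pics/w13.png",im)
E
```

```text
t 32.0 pos [ 0.4576 -0.3325  0.1215] F [ 0.4 -0.4 -0.6] open 55.8 q [-0.28  0.27 -0.37  0.   -0.93  0.26]
rot [-0.   -0.   -0.01] shift [ 0.1  -0.18  4.24]
[[381. 160.]
 [378. 283.]
 [249. 163.]
 [257. 285.]]
```

View pics/w13.png

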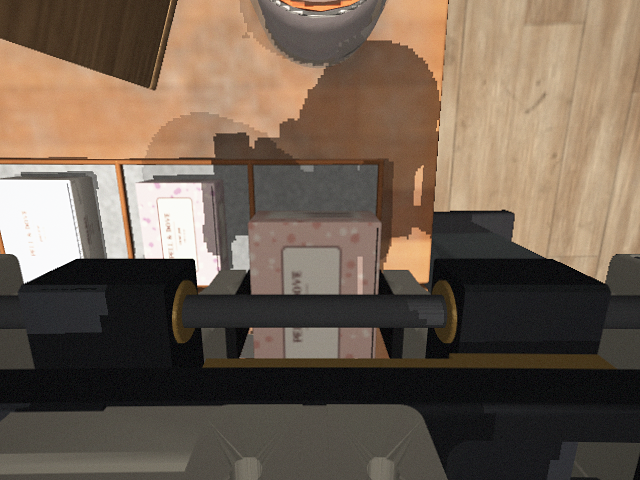

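>>> move_arm(
  targets=[
    [0,0,0,0,-0.1,0.6,45],
    [0,0,0,0.1,-0.3,1.6,45],
    [0,0,0,0.1,-0.3,2.7,45],
    [0,0,0,0.1,-0.3,3.5,45],
    [0,0,0,0.1,-0.3,4,45],
    [0,0,0,0.1,-0.3,4.2,45],
    [0,0,0,0.1,-0.3,4.24,45],
    [0,0,0,0.1,-0.3,4.24,45],
  ],
)

```text
clock: 32.85
ee_pos: [0.4555, -0.3401, 0.0162]
orientation: [0.01, 1.0, -0.0, 0.0]
contact_force: [0.3, 0.1, -0.7]
opening: 0.0553
```

>>> move_arm(
  targets=[
    [0,0,0,0,0,0,50],
    [0,0,0,0,0,0,57],
    [0,0,0,0,0,0,62],
    [0,0,0,0,0,0,68],
    [0,0,0,0,0,0,70],
    [0,0,0,0,0,0,70],
    [0,0,0,0,0,-0.5,70],
    [0,0,0,0,0,-1.5,70],
  ],
)

```text
clock: 33.65
ee_pos: [0.4536, -0.3394, 0.0523]
orientation: [0.01, 1.0, 0.001, -0.002]
contact_force: [0.6, -0.7, 0.5]
opening: 0.0701
```

>>> move_arm(
  targets=[
    [0,0,0,0,0,-1.2,70],
    [0,0,0,0,0,-2.8,70],
    [0,0,0,0,0,-4.5,70],
    [0,0,0,0,0,-6.2,70],
    [0,0,0,0,0,-7.8,70],
    [0,0,0,0,0,-9,70],
    [0,0,0,0,0,-9.5,70],
    [0,0,0,0,0,-9.6,70],
  ],
)

```text
clock: 34.45
ee_pos: [0.4553, -0.3401, 0.2954]
orientation: [0.01, 1.0, -0.001, 0.002]
contact_force: [-0.3, -0.4, -0.4]
opening: 0.0702
```

```bash
python3 go.py .44 0 .3 0
python3 - <<'E'
from h import *
im=camera("wrist"); 
cv2.imwrite("pics/w14.png",im)
E
```

```text
t 34.45 pos [ 0.4553 -0.3401  0.2954] F [-0.3 -0.4 -0.4] open 70.2 q [-0.3   0.14 -0.12  0.   -1.3   0.28]
rot [-0.01  0.03 -0.19] shift [ 0.88 13.59 -0.2 ]
```

View pics/w14.png

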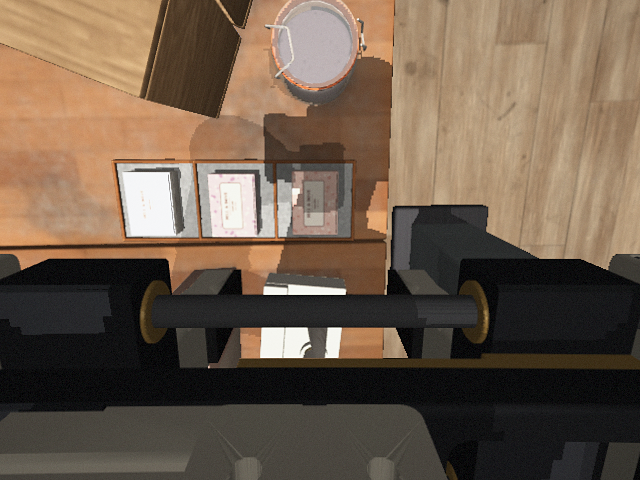

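>>> move_arm(
  targets=[
    [0,0,0,0.1,0.5,-0.2,70],
    [0,0,0,0.3,1.6,-0.2,70],
    [0,0,0,0.4,3.2,-0.2,70],
    [0,0,0,0.5,5,-0.2,70],
    [0,0,0,0.6,6.8,-0.2,70],
    [0,0,0,0.6,8.6,-0.2,70],
    [0,0,0,0.6,10.4,-0.2,70],
    [0,0,0,0.6,12.2,-0.2,70],
  ],
)

```text
clock: 35.3
ee_pos: [0.4445, -0.0328, 0.2969]
orientation: [0.01, 1.0, -0.0, -0.001]
contact_force: [1.5, 0.2, 0.9]
opening: 0.0703
```

>>> move_arm(
  targets=[
    [0,0,0,0,1.8,0,70],
    [0,0,0,0,3.6,0,70],
    [0,0,0,0,5.4,0,70],
    [0,0,0,0,7.2,0,70],
    [0,0,0,0,9,0,70],
    [0,0,0,0,10.8,0,70],
    [0,0,0,0,12.6,0,70],
    [0,0,0,0,14,0,70],
  ],
)

```text
clock: 36.1
ee_pos: [0.4515, 0.3174, 0.2964]
orientation: [0.009, 1.0, -0.001, -0.001]
contact_force: [0.6, -0.6, 0.2]
opening: 0.07
```

```bash
python3 go.py .26 .62 .25 0
```

```text
t 36.1 pos [0.4515 0.3174 0.2964] F [ 0.6 -0.6  0.2] open 70.0 q [ 0.97  0.12 -0.15 -0.   -1.31 -0.99]
rot [-0.02 -0.02 -0.18] shift [ 7.88 11.96  1.84]
```

>>> move_arm(
  targets=[
    [0,0,0,0.6,1.2,0,70],
    [0,0,-0.4,1.6,2.6,0,70],
    [0,0,-1,2.6,4,0,70],
    [0,0,-1.6,3.6,5.5,0,70],
    [0,0,-2.2,4.6,7,0,70],
    [0,0,-2.8,5.6,8.5,0,70],
    [0,0,-3.4,6.6,10,0,70],
    [0,0,-4,7.2,11,0,70],
  ],
)

```text
clock: 36.9
ee_pos: [0.2755, 0.5952, 0.2959]
orientation: [-0.2, 0.98, -0.001, -0.001]
contact_force: [0.2, 0.6, -0.6]
opening: 0.0697
```

>>> move_arm(
  targets=[
    [0,0,-0.3,0.2,0.4,0,70],
    [0,0,-0.5,0.4,0.6,0,70],
    [0,0,-0.5,0.4,0.6,0,70],
    [0,0,-0.5,0.4,0.6,0,70],
    [0,0,-0.5,0.4,0.6,0,70],
    [0,0,-0.5,0.4,0.6,0,70],
    [0,0,-0.5,0.4,0.6,0,70],
    [0,0,-0.5,0.4,0.6,0,70],
  ],
)

```text
clock: 37.7
ee_pos: [0.2637, 0.6035, 0.2981]
orientation: [-0.223, 0.975, 0.0, 0.0]
contact_force: [0.2, 0.1, 0.7]
opening: 0.0698
```

Run:
```python
from h import *
im=camera("top"); cv2.imwrite("pics/top2.png",im)
crop(im,200,165,100,130,4.6,"pics/d1.png")
crop(im,375,215,75,125,4.8,"pics/d2.png")
```

```text
(no output)
```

View pics/top2.png

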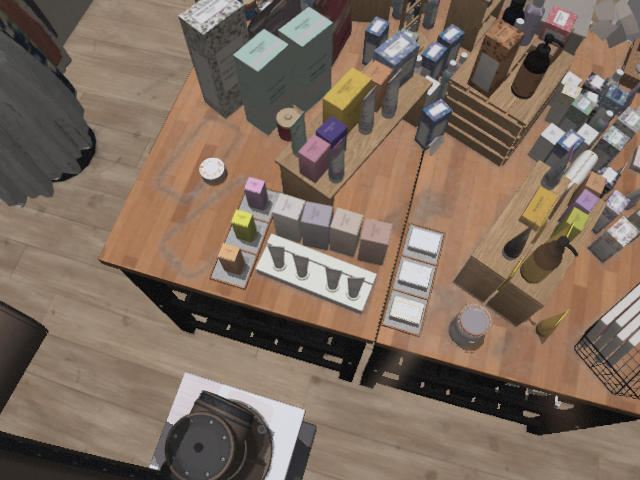

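View pics/d1.png

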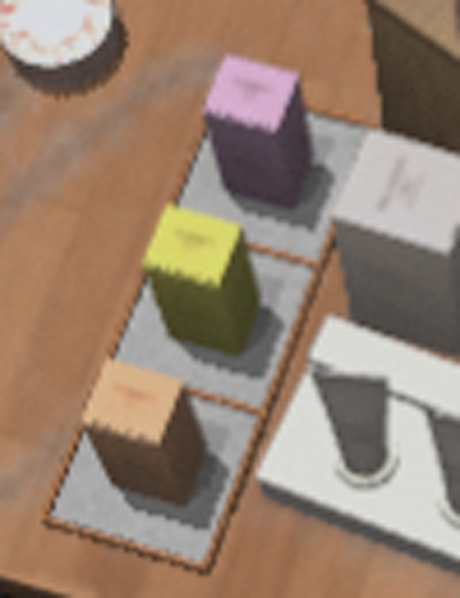

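View pics/d2.png

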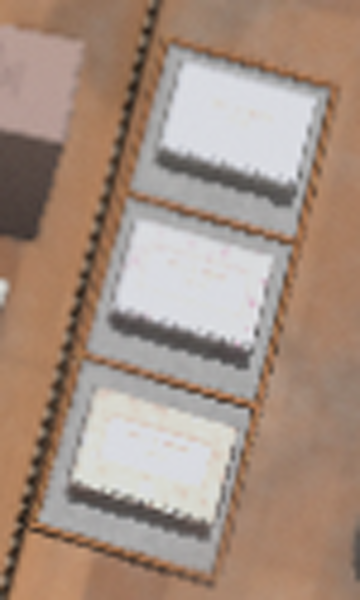

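Run:
```python
from fit import *
def g(l,o,s): return (np.array(l)+.5)/s-.5+np.array(o)
def rect(a,b): return [[a,b],[a,-b],[-a,-b],[-a,b]]
for n,l in (("ex",[(228,56),(300,74),(277,131),(206,110)]),("lime",[(172,206),(246,222),(219,285),(145,266)]),("apr",[(115,362),(186,381),(158,443),(84,425)])):
  print(n,*fit(g(l,(200,165),4.6),rect(.02,.023),.110))
for n,l in (("ex",[(182,58),(326,88),(297,185),(162,155)]),("mid",[(132,215),(277,252),(250,350),(112,312)]),("near",[(95,385),(238,425),(212,522),(72,488)])):
  print(n,*fit(g(l,(375,215),4.8),rect(.028,.039),.031))
```

```text
ex [ 0.65039193  0.13044011 -0.01083221] 0.5621372393759145
lime [ 0.54954957  0.12910153 -0.00262109] 0.6134589560303425
apr [ 0.45036255  0.12811105 -0.02045347] 1.0177940424966607
ex [ 0.65945297 -0.34338787  0.0266397 ] 1.6309217865471055
mid [ 0.55825146 -0.33745334  0.00406185] 0.925651759085099
near [ 0.45736963 -0.33895343  0.00997383] 0.6821520629221709
```

Run:
```python
from bench import *
print(job_done())
```

```text
the job is handed in; nothing more can be done
None
```

I placed all four items and handed the job in at about 38 s of the 128 s allowed; `job_done()` gives no verdict. The lime carton is in the middle bay and the apricot carton in the near bay of the carton tray. One soap is in each empty bay of the soap tray.

**Final check:** I measured from the last top-camera picture, with the arm clear.
- **Position:** every item came out within about 4 mm of its bay centre (limit 15 mm).
- **Angle:** every item was within about 0.03 rad of square (limit 0.2).
- **Resting:** all four look level or upright on the bay floors and are released.
- **Tin and jar:** both appear where they started, judged by eye rather than measured.

**Disagreements:**
- The wrist and top cameras differed by 2–5 mm in y and about 2 mm in x. I used values in between, well inside the tolerance.
- I may have the pink and lilac soaps the wrong way round, because their prints looked different between views. Either soap may go in either bay, so this does not affect the result.

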